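# Close up the pool-ball rack and clamp its stop

### The job

The balls in the rack are loose: unscrew the clamp knob of the rack's sliding stop until the stop is free, slide the stop gently along so that the four balls stand in a closed row between its pad and the wooden block, with no gaps, and leave it there. Then turn the clamp knob clockwise all the way to its end stop so that the stop is locked, and let go; don't knock the other things about.

Things in the scene. Friction and masses are not known exactly. Their poses are not given: they have to be found in the camera images.
- rack: Wooden pool-ball rack fixed to the table: base board 150 x 480 x 18 mm. Origin: table level, under the board's middle. y runs along the rack, the robot's side is -x, z up. A trough on it along y (centre line x = +25 mm, floor 18 mm up, 59 mm wide, side strips 20 mm high) holds a row of four loose balls; along its front, at x = -55 mm, runs an aluminium rail tilted 35 degrees.
- stop (a joint): Slide (m) of the dark steel sliding stop (58 x 72 mm saddle on the rail, arm over the trough, flat pad) along the rack's +y, 0 to 0.11, growing as the pad nears the balls. Free, it slides with about 1.5 N of friction; clamped, it holds 30 to 60 N. Balls roll ahead of the pad with little resistance until the row is shut against the chock; then it is stiff. It can be pushed along by its knob.
- pad_face (a point): Centre of the pad's flat ball-side face (50 mm wide, 22 to 88 mm above the table), on the trough's centre line, at ball-centre height. Axes as the rack's. The saddle's middle and the knob's axis lie 40 mm behind it (-y). The arm runs 74 to 88 mm above the table, rack x -50 to +50 mm, 3 to 17 mm behind the face.
- clamp (a joint): Angle (rad) of the clamp knob on the stop: 0 = end stop, fully slack; 3.0 = end stop, fully tight. Grows turning clockwise as seen from its outer end. From 1.0 up the screw bites on the rail; below 1.0 the stop is free. Rubs with about 0.12 N m; hard end stops; stays where it is left. At 0 the bar lies across the rack.
- knob_grip (a point): Middle of the clamp knob's black grip bar: 80 long (x), 16 thick (y), 32 deep (z); outer face 16 mm above this point. Under it a 14 mm stem; a 30 mm collar begins 28 mm below the point, the saddle 36 mm. z = knob's axis outward, leaning 35 degrees from vertical to the rack's -x; x, y turn with the bar. 96 mm in front (-x) of the rack's origin, 99 mm above the table.
- chock: Pale wooden block fixed in the trough at its +y end, 58 x 30 (along y) x 45 mm high, axes as the rack's. Origin: centre of its underside, on the trough floor. Its ball-side face is 15 mm towards -y.
- ball0_center (a point): Centre of the yellow pool ball, 57.2 mm across, 165 g, one of the four loose in the trough (in any order), 46.6 mm above the table there.
- ball1_center (a point): Centre of the dark red pool ball, 57.2 mm across, 165 g, one of the four loose in the trough (in any order), 46.6 mm above the table there.
- ball2_center (a point): Centre of the dark blue pool ball, 57.2 mm across, 165 g, one of the four loose in the trough (in any order), 46.6 mm above the table there.
- ball3_center (a point): Centre of the black pool ball, 57.2 mm across, 165 g, one of the four loose in the trough (in any order), 46.6 mm above the table there.
- chalk: Bystander: cue-chalk cube, 36 mm, 34 high, near the rack's front. Origin: underside.
- triangle: Bystander: black triangle frame lying flat on the left, sides about 300 mm, 34 high. Origin: middle of its underside.
- mug: Bystander: white mug, 82 mm across, 95 high, by the right end of the rack. Origin: underside.
- bottle: Bystander: amber bottle, 62 mm across, 200 high, by the left end of the rack. Origin: underside.
- coasters: Bystander: stack of cork coasters, 100 mm across, 24 high. Origin: underside.
- dart_case: Bystander: grey dart case, 190 x 85 x 35 mm. Origin: underside.
Mind the look-alikes: they are no part of the job. Of the things that look like the part that bears ball1_center, the smaller one is meant. What is shaped like the part that bears ball3_center but white is not meant.

How it is judged:
By the outcome, as a careful person would: the job done as asked, in the order asked, and still so for the second after the job is handed in, with the robot touching nothing.
It also fails if it takes over 72 s, if anything falls off the work surface, if the arm or the gripper's body presses on something with over 40 N, if the wrist force passes 120 N, or if a joint passes its speed limit or range.

### The arm

A 6-joint arm with a two-finger parallel gripper is mounted at the origin on the work surface. World frame = base frame: x ahead of the robot, y to its left, z up, the work surface at z = 0. Lengths are in mm, angles in rad, forces in N, time in s.
With the tool pointing down it reaches from about 325 to 850 mm from the base axis. Payload 15.5 kg.
Tool frame: the origin (TCP) lies midway between the tips of the shut fingers; the grasp point (between the pads) lies 19 mm behind it; z points along the fingers, y is the line along which they close (so a half turn about z gives the same grasp; the last joint's range is limited). The gripper opens to 91 mm and grips with 3 to 60 N. Pads are 32 mm wide; open, the fingers measure 118 mm over their backs; the gripper's body (76 mm by 178 mm) begins 60 mm behind the grasp point.
Start: joints at [-0.096, 0.494, 1.345, -0, 1.302, -0.096], TCP at [625.001, 0.003, 213.915] pointing down, gripper open.
Joint ranges: [-2.91, 2.91], [-0.82, 2.16], [0.22, 2.67], [-1.22, 4.37], [0.12, 2.79], [-3.08, 3.08]. Speed limits (rad/s): [1.89, 1.89, 2.57, 3.01, 3.01, 3.01].

### API

Orientations are given as a unit quaternion [w, x, y, z].
In Python, from workcell import bot, vision, workorder gives the robot as it stands. The module is installed in compiled form; this text tells all that it offers.
- The arm moves only by the tool play_rows, never from a script. Its argument "commands" is text: rows parted by semicolons, each of 7 numbers parted by spaces: the turn, a rotation vector about the tool's x, y, z in degrees, then the shift along the tool's x, y, z in mm, then the opening, from 0 (shut) to 1 (fully open). In form: wx wy wz dx dy dz grip; .... A call has 1 to 10 rows; each row is the pose to reach, as a shift and turn from the pose commanded when the call began, along the tool's axes at that moment; what a row does not reach only later rows make up. A row lasts 1/8 s, in which the tool goes at most 62.5 mm and 10.7 degrees, less where a joint would pass 70% of its speed; a pose out of reach is approached as far as the arm can. A call with a gripper value outside its range is refused whole. The fingers move at their own pace and stop on an object; "newtons" is the grip in N (left out, the last holds). Time passes only in rows, so rows that repeat a pose let the fingers close. It gives the time, the measured TCP pose, the force, the opening and the grip force at its end, in the units of the state.
- bot.state(): the state, without advancing time (a new reading comes with each control period).
- vision.snapshot(name): name is "scene" or "side" or "wrist"; returns a dict with "img" (400x640x3 uint8, blue, green, red), "fovy" (degrees; the focal length in pixels is half the picture's height over the tangent of half this angle, whatever the lens; pixels are square), "cx", "cy" (the principal point, pixels), "dist" ([k1, k2, p1, p2, k3] as OpenCV has them; the pictures are not rectified), "eye" and "rotation" of the camera in the world; the wrist camera has in their place "tool_from_camera" (4x4, takes a point from camera to tool coordinates, whose origin is the TCP and whose axes are the flange's). Camera axes: x right, y up, looking along -z (the intrinsics and any distortion apply to the point x, -y, -z); pixel columns grow to the right and rows downward; lengths in mm; the calibration is good to about 2 mm. A picture is of the moment at which its call begins: read the wrist's pose just before it. There is no depth.
- workorder.sign_off(): hands the job in; it is judged then, once.
The state is a dict: "t": time; "joint_pos": joint angles; "qd": joint speeds; "joint_efforts": joint torques, N m; "eef_pos": TCP position; "ee_rot": TCP orientation; "contact_force": force on the tool from outside, world axes, zero at the start; "ft_torque": the same for the moment, N m; "finger_gap": opening from 0.0 (shut) to 1.0 (fully open); "grasp_force": force on a finger pad.
Only numpy, scipy, OpenCV 4.12 (cv2) and the standard library are available. Lean on these libraries where they do the work, as an engineer would, in place of code of your own. Each camera call takes 0.05 s, during which the arm holds its last target. There are 200 camera calls.

## Working session

There is one attempt and no reset: what is moved stays moved. The work goes in short steps, Python scripts to look and compute and a tool call to move; the robot and the scene stay as the last step left them, time stands still between calls to the robot, and variables do not carry over. Pictures are saved under pics/ and viewed, at most 10 in all, crops included, and the job is handed in when it is done.

Besides the shell and the picture viewer there is one more tool, called after ">>>" as name(argument=value, ...) on one line, values as JSON. play_rows: Moves the arm, as the interface text tells. Its arguments: {"type":"object","properties":{"commands":{"type":"string"},"newtons":{"type":"number"}},"required":["commands"]}

```bash
mkdir -p pics; python3 - <<'E'
from workcell import bot, vision
import cv2,pickle
d={}
for n in("scene","side"):
    s=vision.snapshot(n); d[n]=s; cv2.imwrite(f"pics/{n}0.png",s["img"])
    print(n,s["fovy"],s["cx"],s["cy"],s["dist"],s["eye"],s["rotation"])
pickle.dump(d,open("s0.pkl","wb")); print(bot.state())
E
```

```text
scene 44.42944304909477 326.022763852577 193.76759620571366 [0.01242576 0.         0.         0.         0.        ] [1466.85782545  441.89928128 1359.67800264] [0.497393   0.18335665 0.2852839  0.79849461]
side 43.61032645849929 314.1916185545653 199.0543882629755 [-0.03393811  0.          0.          0.          0.        ] [ 267.1519067  -908.08538774 1118.04893435] [ 0.92270645  0.36274051 -0.05110889 -0.12008338]
{'t': 0.1, 'joint_pos': array([-9.55025397e-02,  4.94160919e-01,  1.34603733e+00,  8.91588153e-06,
        1.30247328e+00, -9.54990847e-02]), 'qd': array([ 0.0004982 , -0.00048744, -0.00146766,  0.0007102 , -0.00118522,
        0.00100299]), 'joint_efforts': array([ 1.53078610e-03, -8.80241275e+01, -3.82546771e+01,  7.07121310e-02,
        4.82549379e-02, -5.43761678e-05]), 'eef_pos': array([6.24682734e+02, 3.50512174e-02, 2.13383876e+02]), 'ee_rot': array([-4.18808427e-04,  7.07108737e-01,  7.07104619e-01, -3.40013401e-04]), 'contact_force': array([ 0.17559297,  0.06817249, -0.28525061]), 'ft_torque': array([0.01107266, 0.00831648, 0.02519657]), 'grasp_force': 0.0, 'finger_gap': 1.0007685143367564}
```

View pics/scene0.png

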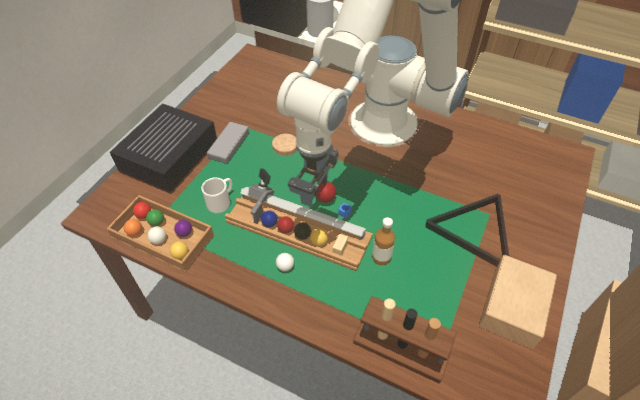

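View pics/side0.png

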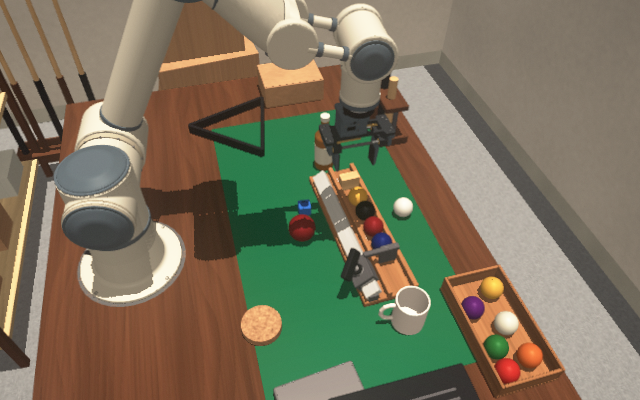

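Side: the rack runs from chock (348,180) to stop and knob (350,262); the balls are yellow, black, dark red and blue. Look-alikes: the larger red ball (302,228), the white ball (403,207), the tray balls. I want the red ball in the trough at (373,226) and the black knob bar at (350,262). Close crop next.

```bash
python3 - <<'E'
import cv2,pickle,numpy as np
d=pickle.load(open("s0.pkl","rb"))
a=d["side"]["img"][155:310,300:430]; b=d["scene"]["img"][165:275,225:385]
a=cv2.resize(a,None,fx=3.5,fy=3.5,interpolation=3); b=cv2.resize(b,None,fx=2.5,fy=2.5,interpolation=3)
c=np.zeros((max(a.shape[0],b.shape[0]),800-0,3),np.uint8)
c=np.zeros((560,860,3),np.uint8); c[:a.shape[0],:a.shape[1]]=a; c[:b.shape[0],458:458+b.shape[1]]=b
cv2.imwrite("pics/c0.png",c[:,:800])
E
```

```text
(no output)
```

View pics/c0.png

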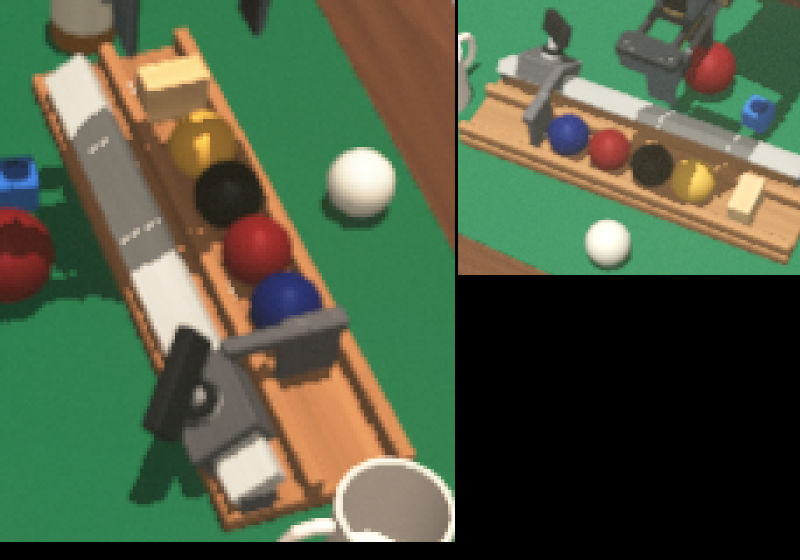

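```bash
cat > h.py <<'E'
import numpy as np,cv2
from scipy.spatial.transform import Rotation as R
from scipy.optimize import least_squares
def quat(q): return R.from_quat(np.r_[q[1:],q[0]])
def cam(s):
    f=200/np.tan(np.radians(s["fovy"]/2))
    K=np.array([[f,0,s["cx"]],[0,f,s["cy"]],[0,0,1.]])
    return K,np.array(s["dist"],float),np.array(s["eye"],float),quat(s["rotation"]).as_matrix()
def proj(s,P):
    K,D,e,r=cam(s); c=(np.atleast_2d(P)-e)@r; c=c*[1,-1,-1]
    return cv2.projectPoints(c,np.zeros(3),np.zeros(3),K,D)[0].reshape(-1,2)
def tri(obs):
    f=lambda p:np.concatenate([(proj(s,p)[0]-uv) for s,uv in obs])
    r=least_squares(f,[600,0,60.],x_scale=100); return r.x,np.abs(r.fun).max()
def wristcam(s,st):  # world pose for wrist snapshot
    s=dict(s); T=np.array(s["tool_from_camera"]); r=quat(st["ee_rot"])
    s["eye"]=r.apply(T[:3,3])+st["eef_pos"]; q=(r*R.from_matrix(T[:3,:3])).as_quat(); s["rotation"]=np.r_[q[3],q[:3]]; return s
E
python3 - <<'E'
from h import *
import pickle
d=pickle.load(open("s0.pkl","rb"));S,C=d["side"],d["scene"]
sd=dict(blue=(287,306),red=(257,250),black=(229,194),yellow=(203,145),knob=(178,382),bigred=(5,255))
sc=dict(blue=(568,134),red=(609,149),black=(652,165),yellow=(692,182),knob=(556,38),bigred=(710,68))
P={}
for k in sd:
    a=np.array([300+sd[k][0]/3.5,155+sd[k][1]/3.5]);b=np.array([225+(sc[k][0]-458)/2.5,165+sc[k][1]/2.5])
    P[k],e=tri([(S,a),(C,b)]);print(k,P[k].round(1),round(e,2))
# rack fit: x,y,yaw; ball line, corners, chock
def fit(v):
    x,y,w=v; r=R.from_euler('z',w).as_matrix(); W=lambda p:r@p+[x,y,0]
    pts=[(S,(228,527),(-75,-240,0)),(C,(790,262),(75,240,0))]
    o=[]
    for s,uv,p in pts:
        uv=np.array([300+uv[0]/3.5,155+uv[1]/3.5]) if s is S else np.array([225+(uv[0]-458)/2.5,165+uv[1]/2.5])
        o+=list(proj(s,W(np.array(p,float)))[0]-uv)
    for k in("blue","red","black","yellow"):
        o.append((r.T@(P[k]-[x,y,0]))[0]/2-12.5)
    return o
q=least_squares(fit,[650,0,0],x_scale=[100,100,1]);print(q.x,np.degrees(q.x[2]),np.round(q.fun,1))
r=R.from_euler('z',q.x[2]).as_matrix()
for k in P: print(k,(r.T@(P[k]-[q.x[0],q.x[1],0])).round(1))
E
```

```text
blue [ 667.8 -147.8   48.3] 0.61
red [664.6 -87.4  47.1] 0.64
black [662.4 -24.6  46.9] 0.69
yellow [660.6  34.4  44.7] 0.31
knob [ 554.2 -224.5   90. ] 0.57
bigred [471.4 -32.6  35.8] 0.5
[ 6.37402993e+02 -5.27793631e+01  5.92274646e-02] 3.3934837552441612 [ 1.  -0.1 -0.6  3.  -0.1  0.   0.8  1.7]
blue [ 24.7 -96.6  48.3]
red [ 25.1 -36.2  47.1]
black [26.6 26.6 46.9]
yellow [28.4 85.7 44.7]
knob [ -93.2 -166.5   90. ]
bigred [-164.5   29.9   35.8]
```

>>> play_rows(commands="-7 0 0 -45 -29 0 1; -14 0 0 -90 -57 3 1; -21 0 0 -135 -86 7 1; -28 0 0 -180 -115 12 1; -35 0 0 -224 -143 17 1; -35 0 0 -224 -143 17 1; -35 0 0 -224 -143 17 1; -35 0 0 -224 -143 17 1")

```text
t: 1.1
eef_pos: [480.9, -224.9, 196.4]
ee_rot: [0.212, 0.676, 0.673, 0.212]
contact_force: [0.7, -0.1, 0.3]
finger_gap: 0.998
grasp_force: 0.0
```

```bash
python3 - <<'E'
from h import *
from workcell import bot,vision
import pickle
st=bot.state(); s=vision.snapshot("wrist"); cv2.imwrite("pics/w1.png",s["img"]); pickle.dump((s,st),open("w1.pkl","wb"))
print(st["t"],st["joint_pos"].round(3),st["eef_pos"],st["ee_rot"],s["tool_from_camera"],s["fovy"],s["dist"])
E
```

```text
1.1 [-0.845  0.258  2.063  0.9    0.578 -1.554] [ 480.90253891 -224.89332074  196.40132893] [0.21240621 0.6755298  0.67336974 0.21240592] [[ 1.12637257e-05  9.57898414e-01  2.87107347e-01  8.12428814e+01]
 [ 9.99999714e-01 -2.27797006e-04  7.20784997e-04  5.21727410e-01]
 [ 7.55840999e-04  2.87107257e-01 -9.57898143e-01 -1.70846117e+02]
 [ 0.00000000e+00  0.00000000e+00  0.00000000e+00  1.00000000e+00]] 62.47176881049799 [-0.04585579  0.          0.          0.          0.        ]
```

View pics/w1.png

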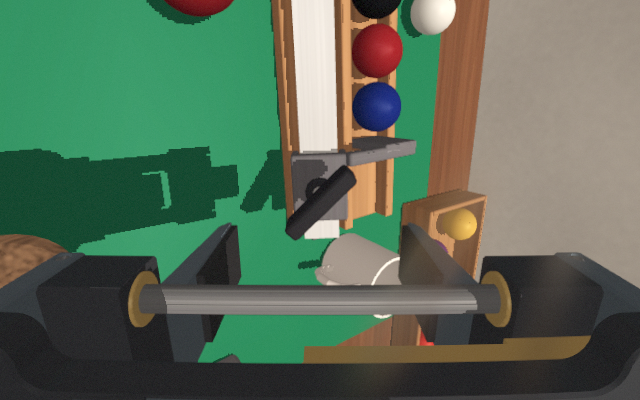

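```bash
cat >> h.py <<'E'
def ray(s,uv):
    K,D,e,r=cam(s); n=cv2.undistortPoints(np.array([[uv]],float),K,D)[0,0]
    return e,r@np.array([n[0],-n[1],-1])
def onz(s,uv,z):
    e,d=ray(s,uv); return e+d*(z-e[2])/d[2]
E
python3 - <<'E'
from h import *
import pickle
s,st=pickle.load(open("w1.pkl","rb"));W=wristcam(s,st)
d=pickle.load(open("s0.pkl","rb"));S,C=d["side"],d["scene"]
for k,uv in dict(blue=(376.5,106.5),red=(377,51)).items(): print(k,onz(W,uv,46.6).round(1))
print("c",onz(W,(321,202),112).round(1))
print(tri([(W,(321,202)),(S,(350.9,264)),(C,(264.2,180.2))]))
# board front edge bottom-left line & rail: front edge table points
for uv in((276,30),(288,222)): print("frontedge z18",onz(W,uv,18).round(1))
for yaw in np.radians([2.3,3.0]):
  r=R.from_euler('z',yaw)*R.from_euler('y',-35,degrees=True); M=r.as_matrix()
  # intersect end rays with outer-face plane
  c=onz(W,(321,202),112); n=M[:,2]
  E=[]
  for uv in((291,231),(351,173)):
    e,v=ray(W,uv); E.append(e+v*((c-e)@n)/(v@n))
  b=M.T@(E[1]-E[0]); print(b.round(1),np.degrees(np.arctan2(b[1],b[0])),(M.T@((E[0]+E[1])/2-c)).round(1),((E[0]+E[1])/2).round(1))
E
```

```text
blue [ 668.3 -149.5   46.6]
red [665.6 -88.9  46.6]
c [ 542.1 -228.   112. ]
(array([ 552.30413455, -232.43372912,   97.50448576]), np.float64(2.8515829181881713))
frontedge z18 [553.9 -74.6  18. ]
frontedge z18 [ 561.  -279.5   18. ]
[54.2 51.5  0. ] 43.537606866112824 [-0.8 -0.7  0. ] [ 541.5 -228.8  111.6]
[54.7 51.1  0. ] 43.029945731592576 [-0.8 -0.8  0. ] [ 541.5 -228.8  111.5]
```

The wrist view shows the bar's outer face from (291,231) to (351,173), about 2.38 rad. The stop's pad is at (385,152), blue at (376,106), red at (377,51). The knob's place agrees with the ball line (−130 mm).

```bash
cat > plan.py <<'E'
from h import *
from workcell import bot
YAW=2.3; G=np.array([550.8,-228.0,98.9])
def pose(th_deg,off,slide=0,g=G):
    M=(R.from_euler('z',YAW,degrees=True)*R.from_euler('y',-35,degrees=True))
    T=M*R.from_matrix(np.array([[0,1,0],[1,0,0],[0,0,-1.]]))*R.from_euler('z',th_deg-90,degrees=True)
    u=M.apply([0,0,1]); yr=M.apply([0,1,0])
    return T,g+u*(off-19)+yr*slide
def rel(T,p,st=None):
    st=st or bot.state(); q=quat(st["ee_rot"])
    return (q.inv()*T).as_rotvec(degrees=True).round(1),q.inv().apply(p-st["eef_pos"]).round(1)
E
python3 -c "
from plan import *
for o in(60,0): print(rel(*pose(136.5,o)))"
```

```text
(array([ 0.5,  1.3, 44.5]), array([-4.6,  0.7, 78.8]))
(array([ 0.5,  1.3, 44.5]), array([ -3.2,   0.8, 138.8]))
```

>>> play_rows(commands="0 0 9 -1 0 16 0.8; 0 0 18 -2 0 32 0.65; 0 1 27 -3 0 48 0.65; 0.5 1 36 -4 0.5 64 0.65; 0.5 1.3 44.5 -4.6 0.7 79 0.65; 0.5 1.3 44.5 -4.6 0.7 79 0.65; 0.5 1.3 44.5 -4.6 0.7 79 0.65")

```text
t: 2.02
eef_pos: [528.0, -228.0, 133.0]
ee_rot: [0.106, 0.877, 0.374, 0.282]
contact_force: [0.5, 0.4, -0.1]
finger_gap: 0.655
grasp_force: 0.0
```

```bash
python3 - <<'E'
from plan import *
from workcell import vision
import pickle
st=bot.state(); s=vision.snapshot("wrist"); W=wristcam(s,st); pickle.dump((s,st),open("w2.pkl","wb"))
T,p=pose(136.5,0); im=s["img"].copy()
M=(R.from_euler('z',YAW,degrees=True)*R.from_euler('y',-35,degrees=True))*R.from_euler('z',-136.5,degrees=True)
c=proj(W,[G+M.apply([x*40,y*8,16]) for x,y in((1,1),(1,-1),(-1,-1),(-1,1))]); print(c.round())
cv2.polylines(im,[c.round().astype(int)],True,(0,255,255),1); cv2.imwrite("pics/w2.png",im); print(st["joint_pos"].round(2),rel(*pose(136.5,0),st))
E
```

```text
[[330. 291.]
 [306. 291.]
 [306. 175.]
 [332. 175.]]
[-0.78  0.44  2.04  1.13  0.48 -1.  ] (array([-0. , -0.1,  0.4]), array([-1.4,  0. , 59.9]))
```

View pics/w2.png

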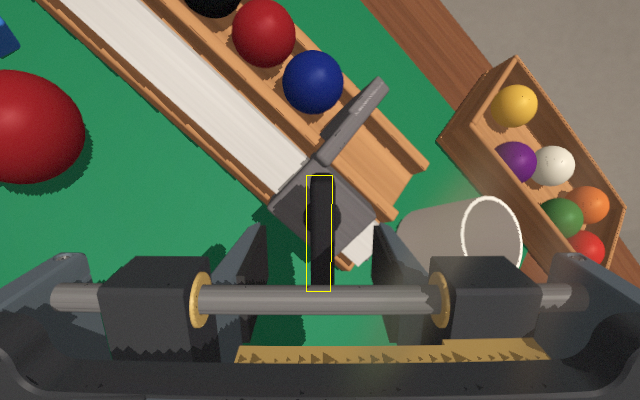

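The knob bar (320,233) lies inside the predicted box and midway between the fingers. Descend and grip.

>>> play_rows(commands="0 0 0.4 -1 0 15 0.65; 0 0 0.4 -1.4 0 30 0.65; 0 0 0.4 -1.4 0 45 0.65; 0 0 0.4 -1.4 0 58 0.65; 0 0 0.4 -1.4 0 60 0.65; 0 0 0.4 -1.4 0 60 0; 0 0 0.4 -1.4 0 60 0; 0 0 0.4 -1.4 0 60 0; 0 0 0.4 -1.4 0 60 0; 0 0 0.4 -1.4 0 60 0", newtons=30)

```text
t: 3.32
eef_pos: [562.3, -229.3, 83.6]
ee_rot: [0.106, 0.879, 0.369, 0.283]
contact_force: [2.0, -4.6, 5.8]
finger_gap: 0.175
grasp_force: 30.0
```

```bash
python3 -c "
from plan import *
st=bot.state();print(st['ft_torque'],st['joint_pos'].round(2))
for t in(136.5,100,60,30,20): print(t,rel(*pose(t,0)))"
```

```text
[-0.70155795 -0.2272242  -0.34830049] [-0.72  0.57  2.01  1.36  0.42 -1.19]
136.5 (array([ 0.1, -0.1, -0.3]), array([ 0.7, -1.7, -0.1]))
100 (array([  0.2,  -0. , -36.8]), array([ 0.7, -1.7, -0.1]))
60 (array([  0.2,   0.1, -76.8]), array([ 0.7, -1.7, -0.1]))
30 (array([ 1.000e-01,  1.000e-01, -1.068e+02]), array([ 0.7, -1.7, -0.1]))
20 (array([ 1.000e-01,  1.000e-01, -1.168e+02]), array([ 0.7, -1.7, -0.1]))
```

>>> play_rows(commands="0 0 -5 0 1.7 0 0; 0 0 -15 0 1.7 0 0; 0 0 -25 0 1.7 0 0; 0 0 -35 0 1.7 0 0; 0 0 -45 0 1.7 0 0; 0 0 -55 0 1.7 0 0; 0 0 -65 0 1.7 0 0; 0 0 -75 0 1.7 0 0; 0 0 -85 0 1.7 0 0; 0 0 -94 0 1.7 0 0")

```text
t: 4.58
eef_pos: [559.5, -228.4, 81.6]
ee_rot: [0.276, 0.328, 0.896, 0.115]
contact_force: [-21.8, -2.8, -6.9]
finger_gap: 0.175
grasp_force: 30.0
```

```bash
python3 -c "
from plan import *
st=bot.state();print(st['contact_force'],st['ft_torque'],st['joint_pos'].round(2),rel(*pose(40,0)))
T=quat(st['ee_rot']); yr=np.array([-np.sin(np.radians(2.3)),np.cos(np.radians(2.3)),0]); print(T.inv().apply(yr))"
```

```text
[-21.84582727  -2.78472503  -6.93764019] [-0.29879462  3.89686982 -0.31342903] [-0.72  0.57  2.01  1.35  0.42 -2.82] (array([-0.1, -0.3, -2.6]), array([-1.6,  2.5, -0.1]))
[0.67648561 0.73645434 0.00149266]
```

>>> play_rows(commands="0 0 0 1.1 -1 0 0; 0 0 0 2.2 -2 0 0; 0 0 0 2.2 -2 0 0; 0 0 0 3.5 -0.5 0 0; 0 0 0 4.9 0.9 0 0; 0 0 0 6.3 2.4 0 0; 0 0 0 7.6 3.9 0 0; 0 0 0 9 5.4 0 0; 0 0 0 9 5.4 0 0")

```text
t: 5.7
eef_pos: [558.9, -219.1, 81.4]
ee_rot: [0.277, 0.33, 0.895, 0.116]
contact_force: [-8.0, -1.3, 1.0]
finger_gap: 0.176
grasp_force: 30.0
```

```bash
cat > look.py <<'E'
from plan import *
from workcell import vision
import sys,pickle
st=bot.state();print(st['t'],st['contact_force'].round(1),st['ft_torque'].round(2),st['eef_pos'].round(1),st['joint_pos'].round(2))
n=sys.argv[1]; d={}
for k in("scene","side","wrist"): d[k]=vision.snapshot(k)
pickle.dump((d,st),open(n+".pkl","wb"))
a=cv2.resize(d["side"]["img"][155:310,300:430],None,fx=3.5,fy=3.5,interpolation=3)
b=cv2.resize(d["scene"]["img"][165:275,225:385],None,fx=2.1,fy=2.1,interpolation=3)
w=cv2.resize(d["wrist"]["img"][:280,200:520],None,fx=1.05,fy=1.05,interpolation=3)
c=np.zeros((545,795,3),np.uint8); c[:a.shape[0],:a.shape[1]]=a; c[:b.shape[0],458:458+b.shape[1]]=b; c[240:240+w.shape[0],458:458+w.shape[1]]=w[:305]
cv2.imwrite(f"pics/{n}.png",c)
E
python3 look.py l1
```

```text
5.7 [-8.  -1.3  1. ] [-0.01  1.29  0.08] [ 558.9 -219.1   81.4] [-0.71  0.57  2.03  1.4   0.41 -2.86]
```

View pics/l1.png

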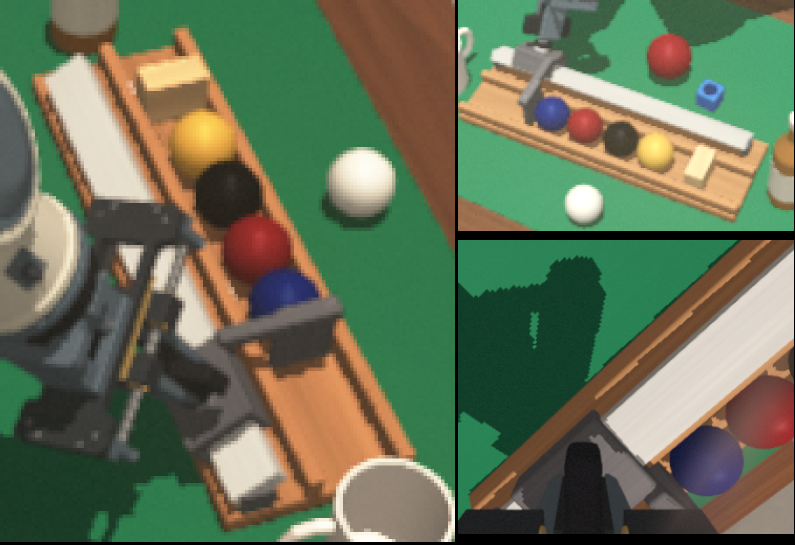

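The stop slides freely: the pad (crop 280,325) has reached blue (285,300), and the other balls are unchanged. Now I estimate the remaining travel.

```bash
python3 - <<'E'
from h import *
import pickle
d,st=pickle.load(open("l1.pkl","rb"));S,C=d["side"],d["scene"]
r=R.from_euler('z',2.3,degrees=True)
si=lambda u,v:(300+u/3.5,155+v/3.5); sc=lambda u,v:(225+(u-458)/2.1,165+v/2.1)
for n,s,uv,z in[("chk",S,si(145,95),63),("chk",S,si(210,87),63),("y",S,si(203,145),46.6),("y",C,sc(655,152),46.6),("chkC",C,sc(695,147),63),("chkC",C,sc(685,178),63),("blue",S,si(284,304),46.6)]:
    print(n,r.inv().apply(onz(s,uv,z)).round(1))
print(r.inv().apply(st["eef_pos"]))
E
```

```text
chk [628.1  60.5  63. ]
chk [684.6  53.4  63. ]
y [661.3   5.4  46.6]
y [659.9   9.   46.6]
chkC [636.8  65.8  63. ]
chkC [694.8  73.9  63. ]
blue [ 661.5 -171.9   46.6]
[ 549.6122513  -241.31676303   81.44535227]
```

>>> play_rows(commands="0 0 0 2.2 0.7 0 0; 0 0 0 3.6 2.1 0 0; 0 0 0 5 3.6 0 0; 0 0 0 6.3 5.1 0 0; 0 0 0 7.7 6.6 0 0; 0 0 0 9 8 0 0; 0 0 0 10.4 9.5 0 0; 0 0 0 11.7 11 0 0; 0 0 0 13.1 12.4 0 0; 0 0 0 14.4 13.9 0 0")

```text
t: 7.1
eef_pos: [558.0, -199.7, 81.4]
ee_rot: [0.278, 0.33, 0.895, 0.115]
contact_force: [-4.4, -2.5, 4.6]
finger_gap: 0.172
grasp_force: 30.0
```

>>> play_rows(commands="0 0 0 0.7 0.7 0 0; 0 0 0 1.4 1.5 0 0; 0 0 0 2 2.2 0 0; 0 0 0 2.7 2.9 0 0; 0 0 0 3.4 3.7 0 0; 0 0 0 3.4 3.7 0 0")

```text
t: 7.85
eef_pos: [557.7, -194.4, 81.4]
ee_rot: [0.278, 0.33, 0.895, 0.116]
contact_force: [-4.8, -1.8, 6.1]
finger_gap: 0.175
grasp_force: 30.0
```

>>> play_rows(commands="0 0 0 0.7 0.7 0 0; 0 0 0 1.4 1.5 0 0; 0 0 0 2 2.2 0 0; 0 0 0 2.7 2.9 0 0; 0 0 0 2.7 2.9 0 0")

```text
t: 8.48
eef_pos: [557.5, -190.5, 81.4]
ee_rot: [0.278, 0.33, 0.895, 0.116]
contact_force: [-5.0, -1.6, 6.0]
finger_gap: 0.175
grasp_force: 30.0
```

```bash
python3 look.py l2; python3 - <<'E'
E
```

```text
8.475 [-5.  -1.6  6. ] [-0.21  0.52 -0.16] [ 557.5 -190.5   81.4] [-0.66  0.56  2.07  1.52  0.38 -2.94]
```

View pics/l2.png

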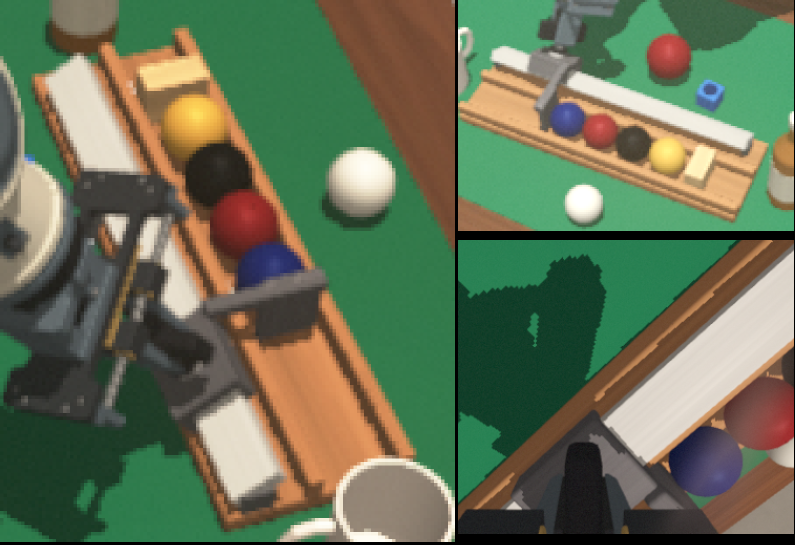

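The row is nearly shut: the blue–red–black–yellow balls look close together and yellow (crop 667,156) is near the chock (700,166). I continue in small steps, watching the force.

>>> play_rows(commands="0 0 0 0.3 0.4 0 0; 0 0 0 0.7 0.7 0 0; 0 0 0 1 1.1 0 0; 0 0 0 1.4 1.5 0 0; 0 0 0 1.4 1.5 0 0")

```text
t: 9.25
eef_pos: [557.4, -188.5, 81.4]
ee_rot: [0.278, 0.33, 0.895, 0.116]
contact_force: [-6.5, -2.0, 6.4]
finger_gap: 0.172
grasp_force: 30.0
```

>>> play_rows(commands="0 0 0 0.3 0.4 0 0; 0 0 0 0.7 0.7 0 0; 0 0 0 1 1.1 0 0; 0 0 0 1.4 1.5 0 0; 0 0 0 1.4 1.5 0 0")

```text
t: 9.88
eef_pos: [557.4, -186.5, 81.4]
ee_rot: [0.278, 0.33, 0.895, 0.116]
contact_force: [-5.9, -2.1, 5.2]
finger_gap: 0.174
grasp_force: 30.0
```

>>> play_rows(commands="0 0 0 0.3 0.4 0 0; 0 0 0 0.7 0.7 0 0; 0 0 0 1 1.1 0 0; 0 0 0 1.4 1.5 0 0; 0 0 0 1.4 1.5 0 0")

```text
t: 10.5
eef_pos: [557.3, -184.4, 81.4]
ee_rot: [0.278, 0.33, 0.895, 0.116]
contact_force: [-6.0, -2.6, 6.4]
finger_gap: 0.174
grasp_force: 30.0
```

>>> play_rows(commands="0 0 0 0.3 0.4 0 0; 0 0 0 0.7 0.7 0 0; 0 0 0 1 1.1 0 0; 0 0 0 1 1.1 0 0")

```text
t: 11.0
eef_pos: [557.2, -182.9, 81.4]
ee_rot: [0.278, 0.33, 0.895, 0.116]
contact_force: [-5.9, -2.2, 6.7]
finger_gap: 0.172
grasp_force: 30.0
```

>>> play_rows(commands="0 0 0 0.3 0.4 0 0; 0 0 0 0.7 0.7 0 0; 0 0 0 1 1.1 0 0; 0 0 0 1 1.1 0 0")

```text
t: 11.5
eef_pos: [557.1, -181.4, 81.4]
ee_rot: [0.278, 0.33, 0.895, 0.116]
contact_force: [-5.2, -2.3, 5.6]
finger_gap: 0.175
grasp_force: 30.0
```

>>> play_rows(commands="0 0 0 0.3 0.4 0 0; 0 0 0 0.7 0.7 0 0; 0 0 0 1 1.1 0 0; 0 0 0 1 1.1 0 0")

```text
t: 12.0
eef_pos: [557.1, -179.9, 81.4]
ee_rot: [0.278, 0.33, 0.895, 0.116]
contact_force: [-5.4, -2.3, 5.1]
finger_gap: 0.174
grasp_force: 30.0
```

>>> play_rows(commands="0 0 0 0.3 0.4 0 0; 0 0 0 0.7 0.7 0 0; 0 0 0 1 1.1 0 0; 0 0 0 1 1.1 0 0")

```text
t: 12.5
eef_pos: [557.1, -179.0, 81.4]
ee_rot: [0.278, 0.33, 0.895, 0.115]
contact_force: [-7.2, -5.8, 5.4]
finger_gap: 0.175
grasp_force: 30.0
```

>>> play_rows(commands="0 0 0 0.3 0.4 0 0; 0 0 0 0.7 0.7 0 0; 0 0 0 1 1.1 0 0; 0 0 0 1 1.1 0 0")

```text
t: 13.0
eef_pos: [557.1, -178.4, 81.4]
ee_rot: [0.278, 0.331, 0.895, 0.114]
contact_force: [-8.1, -11.5, 5.0]
finger_gap: 0.174
grasp_force: 30.0
```

```bash
python3 look.py l3
```

```text
13.0 [ -8.1 -11.5   5. ] [-1.52  1.01 -0.95] [ 557.1 -178.4   81.4] [-0.63  0.55  2.08  1.57  0.36 -2.97]
```

View pics/l3.png

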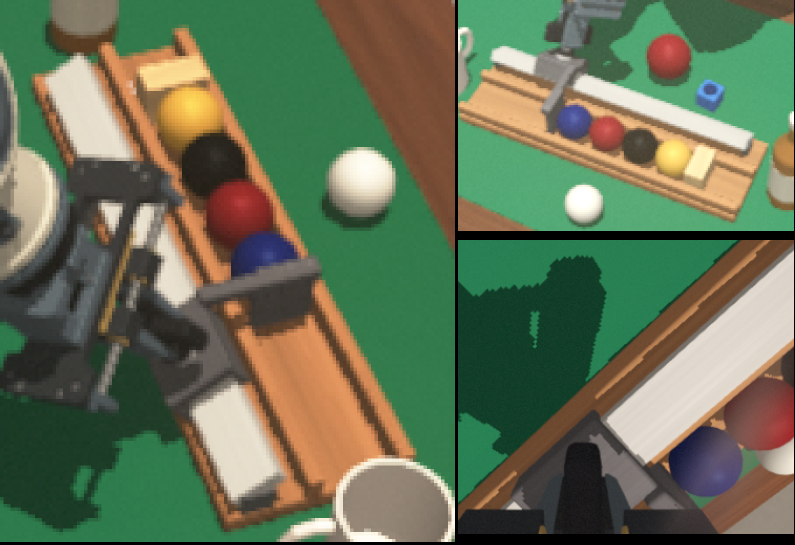

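The row is closed: the four balls touch and yellow rests on the chock, with about 9 N reaction. I ease the push slightly and start tightening.

>>> play_rows(commands="0 0 5 -0.3 -0.1 0 0; 0 0 10 -0.3 0.1 0 0; 0 0 15 -0.4 0.4 0 0; 0 0 20 -0.5 0.6 0 0; 0 0 25 -0.6 0.9 0 0; 0 0 30 -0.7 1.1 0 0; 0 0 30 -0.7 1.1 0 0")

```text
t: 14.02
eef_pos: [558.0, -177.7, 82.1]
ee_rot: [0.239, 0.551, 0.778, 0.183]
contact_force: [-6.7, -9.5, 4.7]
finger_gap: 0.17
grasp_force: 30.0
```

```bash
cat > f.py <<'E'
from plan import *
st=bot.state(); M=R.from_euler('z',YAW,degrees=True)*R.from_euler('y',-35,degrees=True)
q=quat(st['ee_rot']); print(st['t'],"F knob frame",M.inv().apply(st['contact_force']).round(1),"F tool",q.inv().apply(st['contact_force']).round(1),"pos",M.inv().apply(st['eef_pos']).round(2),"rel43",rel(*pose(43,0)),"j",st['joint_pos'].round(2),"T tool",q.inv().apply(st['ft_torque']).round(2))
E
python3 f.py
```

```text
14.025 F knob frame [-3.1 -9.2  7.9] F tool [-7.9 -5.7 -7.9] pos [ 497.94 -199.92 -248.48] rel43 (array([ -0. ,   0.1, -29.9]), array([-48.4, -12.7,   0. ])) j [-0.63  0.55  2.08  1.57  0.36 -2.44] T tool [ 1.44 -1.07  0.12]
```

>>> play_rows(commands="0 0 8 0 0.4 0 0; 0 0 16 -0.1 0.8 0 0; 0 0 24 -0.3 1.2 0 0; 0 0 32 -0.5 1.6 0 0; 0 0 40 -0.7 1.9 0 0; 0 0 48 -1 2.2 0 0; 0 0 55 -1.3 2.5 0 0; 0 0 55 -1.3 2.5 0 0")

```text
t: 15.02
eef_pos: [560.0, -178.0, 83.5]
ee_rot: [0.127, 0.849, 0.435, 0.272]
contact_force: [-8.8, -9.5, 4.4]
finger_gap: 0.176
grasp_force: 30.0
```

```bash
python3 f.py
```

```text
15.025 F knob frame [-5.  -9.2  8.9] F tool [-10.3   1.7  -8.8] pos [ 500.38 -200.38 -248.44] rel43 (array([ -0. ,   0.1, -84.9]), array([-39.3,  30.2,   0.1])) j [-0.63  0.55  2.08  1.54  0.36 -1.45] T tool [ 0.26 -2.    0.08]
```

>>> play_rows(commands="0 0 8 0 0.4 0 0; 0 0 16 -0.1 0.8 0 0; 0 0 24 -0.3 1.2 0 0; 0 0 32 -0.5 1.6 0 0; 0 0 38 -0.6 1.8 0 0; 0 0 42 -0.8 2 0 0; 0 0 42 -0.8 2 0 0")

```text
t: 15.9
eef_pos: [560.9, -179.7, 84.1]
ee_rot: [0.021, 0.948, 0.103, 0.3]
contact_force: [-9.2, -9.2, 4.8]
finger_gap: 0.18
grasp_force: 30.0
```

```bash
python3 f.py
```

```text
15.9 F knob frame [-5.  -8.8  9.4] F tool [-6.5  7.8 -9.4] pos [ 501.38 -202.05 -248.44] rel43 (array([ 0.000e+00,  1.000e-01, -1.269e+02]), array([-9.7, 46.9,  0. ])) j [-0.63  0.55  2.07  1.53  0.36 -0.71] T tool [-0.95 -1.75  0.12]
```

>>> play_rows(commands="0 0 1 0 0 0 0; 0 0 2 0 0.1 0 0; 0 0 3 0 0.1 0 0; 0 0 4 0 0.2 0 0; 0 0 4 0 0.2 0 0")

```text
t: 16.52
eef_pos: [561.0, -179.8, 84.2]
ee_rot: [0.011, 0.951, 0.071, 0.3]
contact_force: [-9.6, -8.7, 3.3]
finger_gap: 0.181
grasp_force: 30.5
```

```bash
python3 f.py
```

```text
16.525 F knob frame [-6.3 -8.3  8.4] F tool [-7.1  7.6 -8.4] pos [ 501.52 -202.13 -248.44] rel43 (array([ 0.000e+00,  1.000e-01, -1.308e+02]), array([-6.7, 47.3,  0. ])) j [-0.63  0.55  2.07  1.53  0.36 -0.64] T tool [-1.09 -1.53 -1.08]
```

>>> play_rows(commands="0 0 1 0 0 0 0; 0 0 2 0 0 0 0; 0 0 3 0 0 0 0; 0 0 3 0 0 0 0")

```text
t: 17.02
eef_pos: [561.3, -179.7, 84.3]
ee_rot: [0.003, 0.953, 0.046, 0.301]
contact_force: [-6.9, -8.0, 5.6]
finger_gap: 0.196
grasp_force: 31.7
```

```bash
python3 f.py
```

```text
17.025 F knob frame [-2.7 -7.7  8.8] F tool [-3.1  7.5 -8.8] pos [ 501.86 -202.1  -248.45] rel43 (array([ 1.000e-01,  1.000e-01, -1.337e+02]), array([-4.5, 47.6,  0. ])) j [-0.63  0.55  2.07  1.53  0.36 -0.59] T tool [-1.13 -1.15 -1.21]
```

>>> play_rows(commands="0 0 0 0 0.5 0 0; 0 0 0 0 1 0 0; 0 0 0 0 1 0 0.5; 0 0 0 0 1 0 0.5; 0 0 0 0 1 0 0.5; 0 0 0 0 1 0 0.5; 0 0 0 0 1 -20 0.5; 0 0 0 0 1 -50 0.5; 0 0 0 0 1 -90 0.5; 0 0 0 0 1 -90 0.5")

```text
t: 18.27
eef_pos: [509.4, -182.6, 159.8]
ee_rot: [0.003, 0.952, 0.046, 0.302]
contact_force: [-0.5, 0.6, 0.1]
finger_gap: 0.499
grasp_force: 0.0
```

```bash
python3 look.py l4; python3 - <<'E'
import pickle,cv2
d,st=pickle.load(open("l4.pkl","rb"))
import numpy as np
a=cv2.resize(d["wrist"]["img"],(480,300)); b=cv2.imread("pics/l4.png"); o=np.zeros((600,795,3),np.uint8)
o[:300,:480]=a; o[:300,480:]=cv2.resize(d["scene"]["img"][165:275,225:385],(315,216)).repeat(1,0)[:300] if 0 else 0
o[:231,458:795]=b[:231,458:]; o[300:600,:300]=cv2.resize(d["side"]["img"][155:285,300:430],(300,300),interpolation=3)
o[300:600,310:790]=cv2.resize(d["scene"]["img"][100:300,140:460],(480,300))
cv2.imwrite("pics/l4b.png",o)
E
```

```text
18.275 [-0.5  0.6  0.1] [-0.04  0.43 -0.02] [ 509.4 -182.6  159.8] [-0.72  0.34  2.1   1.1   0.46 -0.2 ]
```

View pics/l4b.png

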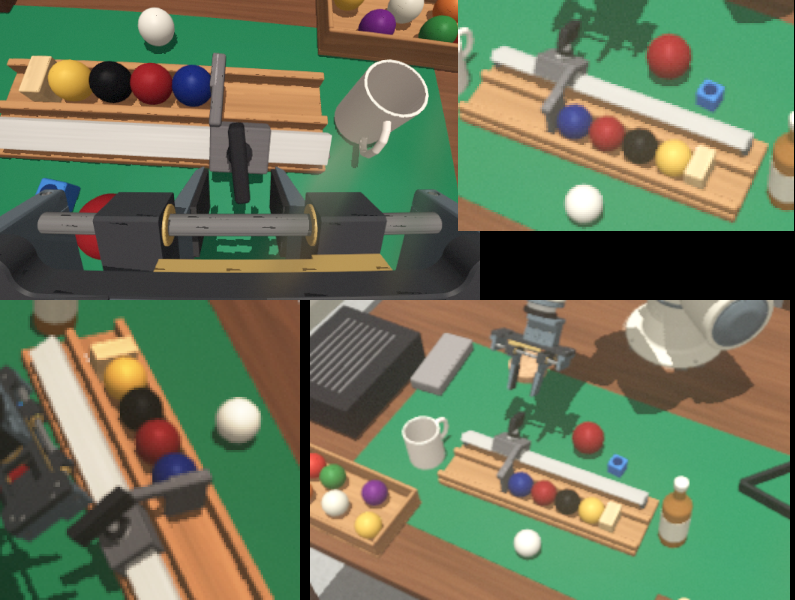

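The final wrist view shows chock (37,75), yellow, black, red, blue and pad (216,90) in one closed row. The knob bar (238,160) sits at its end stop, the gripper is clear of everything, and the other things look undisturbed.

```bash
python3 -c "
from workcell import workorder
print(workorder.sign_off())"
```

```text
the job is handed in; nothing more can be done
None
```

I freed the stop and slid it until the four balls closed up against the block. I then turned the clamp knob clockwise to its end stop and let go, and the job is handed in at about 18 s on the robot's clock; the sign-off gave no verdict.

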